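# Clip the frame profile down and press its corner key home

## Robot

A 6-joint arm with a two-finger parallel gripper is mounted at the origin on the work surface; the furniture and walls round the work are solid. World frame = base frame: x ahead of the robot, y to its left, z up, the work surface at z = 0. Lengths are in mm, angles in degrees, forces in N, time in s.
With the tool pointing down it reaches from about 350 to 850 mm from the base axis. Payload 8.1 kg.
Tool frame: the origin (TCP) lies at the very end of the fingers, on their centre line; the grasp point (between the pads) lies 19 mm behind it (tcp_to_grasp is the distance from the TCP to the grasp point, in mm); z points along the fingers, x is the direction in which the jaws open and shut, and the axes are right-handed (so a half turn about z gives the same grasp; the last joint's range is limited). The gripper opens to 85 mm and grips with 20 to 120 N. Pads are 22 mm wide; open, the fingers measure 114 mm over their backs; the gripper's body (76 mm by 85 mm) begins 54 mm behind the grasp point. The pads swing forward as they close: fully open they stand 13 mm farther back than shut.
Start: joints at [63.06, 7.471, 85.268, -0, 87.261, -4.893], TCP at [225.204, 556.137, 231.292] pointing down, gripper open.
Joint ranges: [-169.43, 169.43], [-51.17, 129.36], [1.28, 143.12], [-76.62, 256.62], [0, 156.53], [-152.29, 152.29]. Speed limits (degrees/s): [136.94, 136.94, 159.86, 180, 180, 180].

## Interface

Orientations are given as [roll, pitch, yaw] about the fixed x, y, z axes, in that order (R = Rz(yaw) Ry(pitch) Rx(roll)).
In Python, from bench import * gives the robot as it stands. The module is installed in compiled form; this text tells all that it offers.
- The arm moves only by the tool apply_moves, never from a script. Its argument "targets" is text: rows parted by semicolons, each of 7 numbers parted by spaces: the turn, a rotation vector about the tool's x, y, z in rad, then the shift along the tool's x, y, z in cm, then the finger opening in cm, from 0 to 8.54. A call has exactly 5 rows; each row is the pose to reach, as a shift and turn from the pose commanded when the call began, along the tool's axes at that moment; what a row does not reach only later rows make up. A row lasts 1/10 s, in which the tool goes at most 50 mm and 8.59 degrees, less where a joint would pass 70% of its speed; a pose out of reach is approached as far as the arm can. A call with a gripper value outside its range is refused whole. The fingers move at their own pace and stop on an object; "force" is the grip in N (left out, the last holds). Time passes only in rows, so rows that repeat a pose let the fingers close, or fill a call up. It gives the time, the measured TCP pose, the force and the opening at its end, in the units of the state.
- sense(): the state, without advancing time (a new reading comes with each control period).
- snapshot(name): name is "side" or "top" or "wrist"; returns the picture (420x560x3 uint8, red, green, blue); there is no depth.
- camera_model(name): a dict with "fx", "fy", "cx", "cy" (pixels), "k1" (the pictures are not rectified: a ray, as slopes to the right and down, at radius r is drawn at 1 + k1 r^2 times it, then the intrinsics apply), "position" and "attitude" of the camera in the world; the wrist camera has in their place "T_tool_cam" (4x4, takes a point from camera to tool coordinates, whose origin is the TCP and whose axes are the tool frame's). Camera axes: x right, y up, looking along -z (the intrinsics and any distortion apply to the point x, -y, -z); pixel columns grow to the right and rows downward; lengths in mm; the calibration is good to about 2 mm. A picture is of the moment at which its call begins: read the wrist's pose just before it. camera_model takes no time and is no camera call.
- hand_in(): hands the job in, once; it reports no verdict.
Trained networks look in the newest picture that a camera, given by its name, has taken for a name from the list of things; names that differ only in an ending like _2 or _b are one class to them, and where a whole thing is asked for, a point or a joint stands for the part that bears it (a point fixed in the world has none). Each returns a list of dicts, best first, with "confidence" (0 to 1); they miss things now and then, are a little off and sometimes report something else, mostly with a low value. They report only what shows in the picture. A call takes as long as a camera call. They do not tell look-alikes from the thing itself.
- recognise(camera, query): "at" ([row, column] in pixels, amid what is visible of it).
- place_of(camera, query): "at" ([row, column] in pixels: a listed point, or the origin of a listed thing).
The state is a dict: "time": time; "joint_pos": joint angles; "qd": joint speeds; "joint_efforts": joint torques, N m; "tool_pos": TCP position; "tcp_rot": TCP orientation; "ft_force": force on the tool from outside, world axes, zero at the start; "wrist_torque": the same for the moment, N m; "finger_gap": finger opening in mm.
Only numpy, scipy, OpenCV 4.12 (cv2) and the standard library are available. Lean on these libraries where they do the work, as an engineer would, in place of code of your own. Each camera call takes 0.05 s, during which the arm holds its last target. There are 200 camera calls.

## Task

Swing the jig's spring clip round its pivot screw onto the white frame profile, right up to its stop pin, so that its foot bears on the profile; ease it on and do not let it snap down. Then press the corner key, which is only started in the profile's end, fully home and seat it with a firm steady push of 11 to 15 N for half a second, no harder, without letting the profile slip along the jig. Then swing the clip clear again, back alongside the front of the board, and leave the keyed profile lying in the jig against its fence, ready to be lifted out.

Things in the scene. Friction and masses are not known exactly. Their poses are not given: they have to be found in the camera images.
- jig: Fixed keying jig: plywood board 128 x 170 x 15 mm with a rubber-faced bed (top 17 mm above the table), an aluminium fence and a swing clip. Origin on the table; x points from the clip side (front) to the fence, y along the fence, z up. The board spans x -70..58, y -100..70 mm. The profile lies along y on the bed; the fence face is at x = 33 mm, 28 mm high, from y -90 to 66 mm.
- clip_swing (a joint): Swing of the spring clip about its vertical pivot screw, rad. 0: it points along the jig's +y, clear of the profile along the front of the board. Grows towards the fence (clockwise from above); at 1.57 it points along the jig's +x, square across the profile, against a stop pin. Other stop at -0.05. Stiff (4 N at the knob), it stays where it is left. The foot meets the profile at about 0.75.
- pivot (a point): A point on the vertical swing axis, 40 mm above the table, just over the pivot screw; at x -50, y -20 mm in the jig's frame.
- knob (a point): Centre of the clip's black ball knob, 18 mm in diameter, 70 mm from the swing axis, standing on a short stem straight above the pressing foot. Its centre is 49 mm above the table while the clip is not lifted, 52 mm while the foot lies on the profile; the steel leaf under it is 14 mm wide, its top 34 mm (lifted on the profile 37 mm) above the table.
- clip_leaf: The steel leaf with knob and pressing foot (a flat cone 26 mm wide with a 10 mm flat underneath). Origin 12 mm out from the swing axis, where it bends. Free, the foot's underside is 27 mm above the table, 3 mm below the profile's top. A preloaded spring: lifting the knob takes 12 N at first and 1 N more per mm, up to 10 mm. It rests on the profile with 14 N; never drive it on with more than 30 N.
- profile: Loose white screen-frame profile, 22 mm wide (x), 170 mm long (y), 13 mm high, 0.1 kg, a spline groove along its fence side. Origin: centre of its underside; it lies on the bed against the fence, its top 30 mm above the table. Only the clip keeps it from sliding along the jig: unclipped it moves under 2 N, held by the clip at its stop pin it withstands about 16 N along its length.
- profile_end (a point): Centre of the mouth of the key chamber in the profile's +y end, 85 mm along y, 2.75 mm to the front of the profile's middle, 6.5 mm above its underside (23.5 mm above the table).
- corner_key: White nylon L-shaped corner key, two legs 42 mm long, 13 mm wide, 9 mm thick, lying flat, 19 to 28 mm above the table. One leg sits in the profile; the other stands across its end, pointing towards the fence side. Origin: centre of the underside of its 42 x 42 mm outline. It overhangs the board's end.
- key_slide (a joint): How far the key still sticks out of the profile, m: 0 is fully home, the cross leg against the profile's end. Tight: it slides under about 5 N and stays where it is left; once home, the push needed to seat it firmly is 11 to 15 N; it cannot be pulled out.
- key_heel (a point): Centre of the key's outer face (13 mm wide, 9 mm high), which looks along +y, in line with the leg in the profile, 23.5 mm above the table; push here towards -y to press the key home.
- spare_key: Bystander: loose spare corner key, 42 x 42 x 9 mm, on the table by the jig.
- marker: Bystander: loose marker pen, 132 mm long, 17 mm thick, on the table behind the fence.
- pine_block: Bystander: loose pine block, 47 x 98 x 37 mm, on the table to the right of the jig.
Not all that is in view belongs to the job. Of the things that look like the profile, the largest one is meant.

How it is judged (in metres and radians):
On the way, in this order (a step that is already met when the one before it is completed fails the run):
1. the clip is swung across the profile, within 0.08 rad of its stop pin, and its foot bears on the profile (value of joint clip_swing above 1.49 rad and contact force between clip_leaf and profile above 4 N), for 0.2 s.
2. the key is pressed home (within 1.5 mm) and seated with a steady push of more than 10 N while the clip still bears on the profile (value of joint key_slide below 0.0015 m and contact force between the fingers and corner_key above 10 N and value of joint clip_swing above 1.4 rad and contact force between clip_leaf and profile above 4 N), for 0.3 s.
3. the clip is swung clear (value of joint clip_swing below 0.5 rad), for 0.2 s.
At the end, for the whole second after the job is handed in: the key is within 1.5 mm of home, the clip stands within 0.5 rad of pointing along the front of the board, and the profile lies at rest on the bed within 3 mm of the fence and parallel to it (value of joint key_slide below 0.0015 m and value of joint clip_swing below 0.5 rad and x of profile in the frame of jig between 0.0185 and 0.024 m and z of profile in the frame of jig below 0.0185 m and angle between the y axis of profile and the y axis of jig, either way round below 0.04 rad and linear speed of profile below 0.02 m/s); the robot touches nothing.
It fails at once if the profile slips more than 3 mm from where it lay (distance of profile from where it was at the start of the episode above 0.003 m).
It fails at once if the clip is driven or snapped onto the thin-walled profile with more than 30 N (contact force between clip_leaf and profile above 30 N).
It fails at once if the key is pushed with more than 17 N (contact force between the fingers and corner_key above 17 N).
It fails at once if a loose bystander is moved more than 25 mm (distance of any of spare_key, marker, pine_block from where it was at the start of the episode above 0.025 m).
It also fails if it takes over 72 s, if anything falls off the work surface, if the arm or the gripper's body presses on something with over 40 N, if the wrist force passes 120 N, or if a joint passes its speed limit or range.

## Working session

There is one attempt and no reset: what is moved stays moved. The work goes in short steps, Python scripts to look and compute and a tool call to move; the robot and the scene stay as the last step left them, time stands still between calls to the robot, and variables do not carry over. Pictures are saved under pics/ and viewed, about 8 in all and at most 12, crops included, and the job is handed in when it is done.

Besides the shell and the picture viewer there is one more tool, called after "Request:" as a command line: name --argument value ..., lists and objects as JSON in quotes. apply_moves: Moves the arm, as the interface text tells. Its arguments: {"type":"object","properties":{"targets":{"type":"string"},"force":{"type":"number"}},"required":["targets"]}

```bash
mkdir -p pics; cat > h.py <<'E'
from bench import *
import numpy as np, cv2
from scipy.spatial.transform import Rotation as R
def att(m):
    a=np.array(m['attitude'],float)
    return a if a.shape==(3,3) else R.from_euler('xyz',a,degrees=True).as_matrix()
def ray(name,rc,st=None):
    m=camera_model(name); u=(rc[1]-m['cx'])/m['fx']; v=(rc[0]-m['cy'])/m['fy']
    d=np.array([u,v]); s=d.copy()
    for _ in range(20): s=d/(1+m['k1']*(s@s))
    c=np.array([s[0],-s[1],-1.])
    if name=='wrist':
        T=np.array(m['T_tool_cam']); Rt=R.from_euler('xyz',st['tcp_rot'],degrees=True).as_matrix()
        return Rt@T[:3,3]+np.array(st['tool_pos']), Rt@T[:3,:3]@c
    return np.array(m['position']),att(m)@c
def onz(name,rc,z,st=None):
    p,d=ray(name,rc,st); return p+d*(z-p[2])/d[2]
E
python3 - <<'E'
from h import *
s=sense(); print(s)
for n in ['side','top','wrist']:
    print(n,camera_model(n)); im=snapshot(n); cv2.imwrite(f'pics/{n}0.png',im[:,:,::-1])
    for q,z in [('pivot',40),('knob',49),('profile_end',23.5),('key_heel',23.5),('jig',0),('profile',17),('spare_key',0),('pine_block',0),('marker',0)]:
        for d in place_of(n,q)[:2]: print(q,round(d['confidence'],2),np.round(d['at'],1),np.round(onz(n,d['at'],z,s),1))
a=[cv2.imread(f'pics/{n}0.png') for n in ['side','top']]
cv2.imwrite('pics/a.png',cv2.resize(np.vstack(a),None,fx=.7,fy=.7))
E
```

```text
{'time': 0.0, 'joint_pos': array([ 6.30613021e+01,  7.51353316e+00,  8.53304186e+01, -1.59057227e-03,
        8.72631550e+01, -4.89317873e+00]), 'qd': array([-0.01364869, -0.09670629,  0.0388549 ,  0.05839516,  0.00961387,
       -0.00460826]), 'joint_efforts': array([-1.27840744e-03, -5.69392884e+01, -5.00556529e+01, -4.00438466e-04,
        1.47504627e-02, -6.53979578e-05]), 'tool_pos': array([224.93813009, 555.62881174, 230.24995241]), 'tcp_rot': array([-1.79992447e+02,  1.06851874e-01,  6.79545653e+01]), 'ft_force': array([ 0.10929255,  0.44527995, -0.09614618]), 'wrist_torque': array([ 0.00180848, -0.00946011, -0.02996508]), 'finger_gap': 85.28429150750424}
side {'fx': 480.7978241954648, 'fy': 480.7978241954648, 'cx': 281.8602753639032, 'cy': 213.46110135426014, 'k1': -0.030498030997215705, 'position': array([  302.51154887, -1145.12781361,   737.68373339]), 'attitude': array([60.64671273,  1.25949321, -5.28013436])}
pivot 0.8 [230.1 311. ] [473.2 -12.8  40. ]
knob 0.59 [229.1 357.1] [597.2 -38.4  49. ]
knob 0.45 [213.8 304.3] [464.8  65.3  49. ]
profile_end 0.67 [213.5 325.7] [
[... 1223 characters left out ...]
.8 128.2   0. ]
pine_block 0.79 [156.1 350.5] [ 563.3 -152.6    0. ]
marker 0.54 [137.5 273.7] [613.4  42.7   0. ]
marker 0.46 [173.7 287.3] [519.8   9.7   0. ]
wrist {'fx': 374.59061462848814, 'fy': 374.59061462848814, 'cx': 279.96251621459567, 'cy': 212.39618601947873, 'k1': 0.0261485738323823, 'T_tool_cam': array([[ 9.99999972e-01, -2.30783178e-04,  5.55726152e-05,
        -1.47751865e-01],
       [-2.07613881e-04, -9.63805008e-01, -2.66608069e-01,
        -6.80964886e+01],
       [ 1.15089822e-04,  2.66608050e-01, -9.63805029e-01,
        -1.42025177e+02],
       [ 0.00000000e+00,  0.00000000e+00,  0.00000000e+00,
         1.00000000e+00]])}
profile 0.79 [235.5  35.4] [183.9 310.1  17. ]
```

```bash
python3 - <<'E'
import cv2,numpy as np
t=cv2.imread('pics/top0.png')[120:260,200:380]; cv2.imwrite('pics/t.png',cv2.resize(t,None,fx=4.3,fy=4.2,interpolation=cv2.INTER_CUBIC))
E
```

```text
(no output)
```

View pics/t.png

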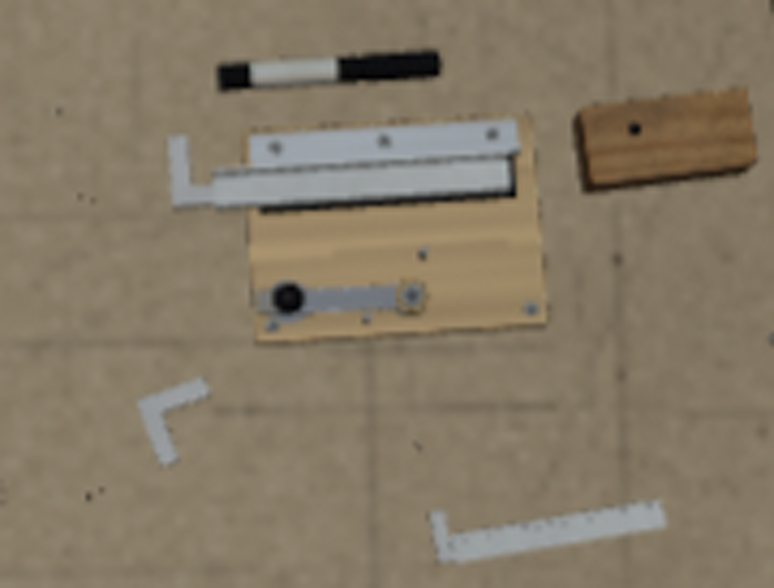

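View pics/a.png

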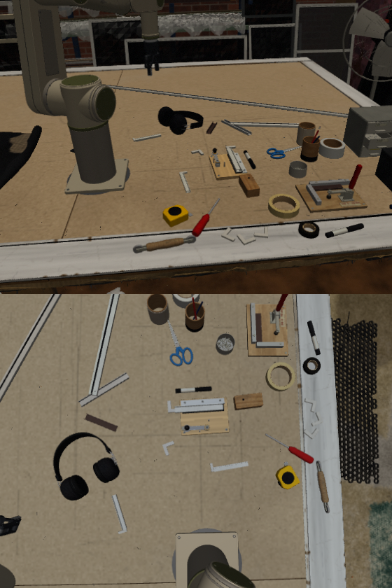

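The pictures show the jig near world (520, 10). In the top crop (scale 4.3 x 4.2, offset 200,120), the knob is at about (288,297), the pivot screw at (411,295) and the key heel at (173,196). Two look-alike L-shapes lie in front of the jig: the spare key and a profile offcut. I'll fit the jig pose next.

```bash
cat >> h.py <<'E'
def fit(J,W):
    J,W=np.array(J,float),np.array(W,float)[:,:2]; a,b=J-J.mean(0),W-W.mean(0)
    th=np.arctan2((a[:,0]*b[:,1]-a[:,1]*b[:,0]).sum(),(a*b).sum()); c,s=np.cos(th),np.sin(th); M=np.array([[c,-s],[s,c]])
    t=W.mean(0)-M@J.mean(0); return th,t,np.round(W-(J@M.T+t),1)
E
python3 - <<'E'
from h import *
f=lambda x,y,z:onz('top',[120+y/4.2,200+x/4.3],z)
J=[(58,70),(58,-100),(-70,-100),(-70,70),(-50,-20)]
W=[f(250,132,15),f(535,118,15),f(547,322,15),f(257,342,15),f(411,295,40)]
th,t,r=fit(J,W);print(np.degrees(th),t,r.tolist())
print('knob',f(288,297,49),'heel',f(173,196,23.5))
c,s=np.cos(th),np.sin(th)
for n,p in dict(knob=f(288,297,49),heel=f(173,196,23.5),mouth=f(213,190,23.5)).items():
    d=p[:2]-t; print(n,c*d[0]+s*d[1],-s*d[0]+c*d[1])
E
```

```text
2.242174750059436 [521.22062619  13.12864661] [[-2.0, -2.9], [-1.8, 0.4], [3.2, 1.7], [0.2, -0.4], [0.4, 1.2]]
knob [471.04306621  61.79264259  49.        ] heel [534.86928152 126.93791981  23.5       ]
knob -48.23524521809724 50.589852237422974
heel 18.090805146105698 113.18815851278606
mouth 20.486775712523492 90.09521895994024
```

Request:
apply_moves --targets "0 0 0.13 -2.8 3.4 0.3 6; 0 0 0.26 -5.6 6.8 0.6 6; 0 0 0.39 -8.4 10.2 0.9 6; 0 0 0.52 -11.2 13.6 1.2 6; 0 0 0.65 -14 17 1.5 6"

```text
time: 2.0
tool_pos: [330.7, 361.1, 216.3]
tcp_rot: [180.0, -0.0, 30.4]
ft_force: [1.2, 1.3, 0.3]
finger_gap: 60.0
```

```bash
cat >> h.py <<'E'
def go(p,yaw,s=None):
    s=s or sense(); Rt=R.from_euler('xyz',s['tcp_rot'],degrees=True)
    d=(R.from_euler('xyz',[180,0,yaw],degrees=True)); v=(Rt.inv()*d).as_rotvec()
    print('t',round(s['time'],2),'pos',np.round(s['tool_pos'],1),'rot',np.round(s['tcp_rot'],2),'F',np.round(s['ft_force'],1),'gap',round(s['finger_gap'],1))
    print('turn',np.round(v,4),'shift cm',np.round(Rt.inv().apply(np.array(p)-s['tool_pos'])/10,2))
E
python3 -c "
from h import *
go([500,40,200],2)"
```

```text
t 2.0 pos [330.7 361.1 216.3] rot [ 1.800e+02 -3.000e-02  3.043e+01] F [1.2 1.3 0.3] gap 60.0
turn [-1.000e-04 -5.000e-04  4.961e-01] shift cm [-1.66 36.26  1.63]
```

Request:
apply_moves --targets "0 0 0.1 -0.4 4.4 0.3 6; 0 0 0.2 -0.8 8.8 0.6 6; 0 0 0.3 -1.2 13.2 0.9 6; 0 0 0.4 -1.6 17.6 1.2 6; 0 0 0.5 -1.6 22 1.6 6"

```text
time: 2.5
tool_pos: [429.3, 163.5, 200.7]
tcp_rot: [-180.0, -0.1, 1.8]
ft_force: [1.3, 0.3, -0.0]
finger_gap: 60.0
```

```bash
python3 -c "
from h import *
go([500,40,200],2)"
```

```text
t 2.5 pos [429.3 163.5 200.7] rot [-1.7998e+02 -7.0000e-02  1.8300e+00] F [ 1.3  0.3 -0. ] gap 60.0
turn [-0.0003 -0.0011 -0.003 ] shift cm [ 6.67 12.57  0.07]
```

Request:
apply_moves --targets "0 0 0 2.2 4.1 0 6; 0 0 0 4.4 8.2 0 6; 0 0 0 6.7 12.5 0 6; 0 0 0 6.7 12.5 0 6; 0 0 0 6.7 12.5 0 6"

```text
time: 3.0
tool_pos: [500.5, 41.6, 200.1]
tcp_rot: [-180.0, 0.0, 1.9]
ft_force: [-1.6, 0.4, 0.4]
finger_gap: 60.0
```

```bash
python3 - <<'E'
from h import *
go([500,40,200],2)
s=sense(); im=snapshot('wrist'); cv2.imwrite('pics/w1.png',im[:,:,::-1])
for q,z in [('pivot',40),('knob',49),('profile_end',23.5),('key_heel',23.5),('jig',0),('profile',17)]:
    for d in place_of('wrist',q)[:2]: print(q,round(d['confidence'],2),np.round(d['at'],1),np.round(onz('wrist',d['at'],z,s),1))
E
```

```text
t 3.0 pos [500.5  41.6 200.1] rot [-1.7998e+02  3.0000e-02  1.9000e+00] F [-1.6  0.4  0.4] gap 60.0
turn [-0.0003  0.0005 -0.0018] shift cm [-0.05  0.16  0.01]
pivot 0.8 [253.9 250.1] [475.8 -12.3  40. ]
pivot 0.19 [166.9 244.9] [470.7  62.9  40. ]
knob 0.69 [167.3 246. ] [472.4  64.   49. ]
profile_end 0.64 [114.7 326.2] [535.7 105.6  23.5]
key_heel 0.93 [ 84.3 328.5] [535.9 129.2  23.5]
key_heel 0.91 [241.2  91.6] [332.9 -11.2  23.5]
jig 0.75 [215.  302.6] [522.3  12.8   0. ]
profile 0.98 [216.5 327.2] [543.3  16.9  17. ]
profile 0.94 [307.4 116.5] [346.7 -80.5  17. ]
```

View pics/w1.png

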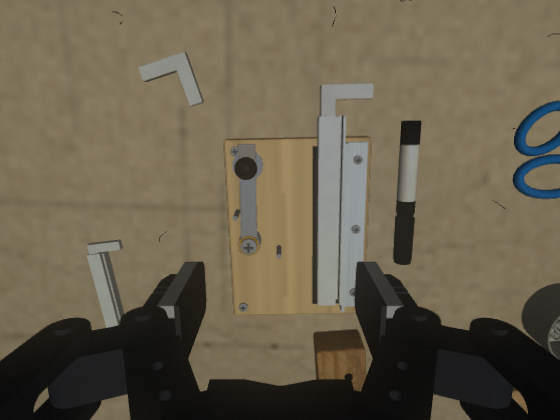

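The wrist picture shows the knob at row 168, col 246, the pivot screw at (244,249) and the key heel at (84,328). The board corners are at about (139,225), (137,370), (315,235) and (313,343). The clip lies along the front of the board.

```bash
python3 - <<'E'
from h import *
s=sense(); f=lambda r,c,z:onz('wrist',[r,c],z,s)
J=[(58,70),(-70,70),(-70,-100),(-50,-20)]
W=[f(137,370,15),f(139,225,15),f(315,235,15),f(246,249,38)]
th,t,r=fit(J,W);print(np.degrees(th),t,r.tolist())
# edge lines in image: profile left edge, fence
a,b=f(117,319,30),f(303,318,30); print('profile dir',np.degrees(np.arctan2(-(a-b)[0],(a-b)[1])),a,b)
a,b=f(117,341,30),f(303,340,30); print('profile R',np.degrees(np.arctan2(-(a-b)[0],(a-b)[1])),a,b)
c_,s_=np.cos(th),np.sin(th)
for n,p in dict(knob=f(167.5,246,49),heel=f(84.3,328.5,23.5),mouth=f(116,326,23.5)).items():
    d=p[:2]-t; print(n,p,c_*d[0]+s_*d[1],-s_*d[0]+c_*d[1])
E
```

```text
3.4670054863005864 [523.37685769  18.53272566] [[-2.1, -1.2], [1.4, 0.2], [0.8, 0.6], [-0.2, 0.5]]
profile dir 3.4460845228444352 [528.64204445 105.91045757  30.        ] [538.67442762 -60.69019223  30.        ]
profile R 4.339160550079527 [546.37176269 106.55357069  30.        ] [559.00154712 -59.89552846  30.        ]
knob [471.89610047  65.73052097  49.        ] -48.532309309860665 50.224647321299805
heel [535.23724848 131.4443109   23.5       ] 18.66686969101591 111.98769096949917
mouth [535.01369296 106.80791082  23.5       ] 16.95386805925347 87.40989994905645
```

Request:
apply_moves --targets "0 0 0 -1 -0.8 2 4; 0 0 0 -2 -1.6 4.5 4; 0 0 -0.02 -2.9 -2.4 7 4; 0 0 -0.02 -2.9 -2.4 10 4; 0 0 -0.02 -2.9 -2.4 10 4"

```text
time: 3.85
tool_pos: [466.8, 66.3, 96.2]
tcp_rot: [-180.0, 0.4, 3.3]
ft_force: [-0.1, 0.2, -1.1]
finger_gap: 40.1
```

```bash
python3 - <<'E'
from h import *
go([472,64,39],3)
s=sense(); im=snapshot('wrist'); cv2.imwrite('pics/w2.png',im[:,:,::-1])
for q,z in [('pivot',40),('knob',49),('key_heel',23.5),('profile_end',23.5)]:
    for d in place_of('wrist',q)[:2]: print(q,round(d['confidence'],2),np.round(d['at'],1),np.round(onz('wrist',d['at'],z,s),1))
E
```

```text
t 3.85 pos [466.8  66.3  96.2] rot [-179.99    0.42    3.29] F [-0.1  0.2 -1.1] gap 40.1
turn [-0.0001  0.0073  0.0051] shift cm [0.55 0.26 5.72]
pivot 0.58 [352.2 284.6] [472.8  -9.2  40. ]
knob 0.88 [244.2 292.4] [472.5  64.1  49. ]
key_heel 0.9 [123.3 412.3] [535.4 129.9  23.5]
key_heel 0.74 [319.6  71. ] [335.4  -4.8  23.5]
profile_end 0.88 [335.2  74.5] [336.7 -16.1  23.5]
profile_end 0.81 [169.9 411.5] [538.9 104.1  23.5]
```

View pics/w2.png

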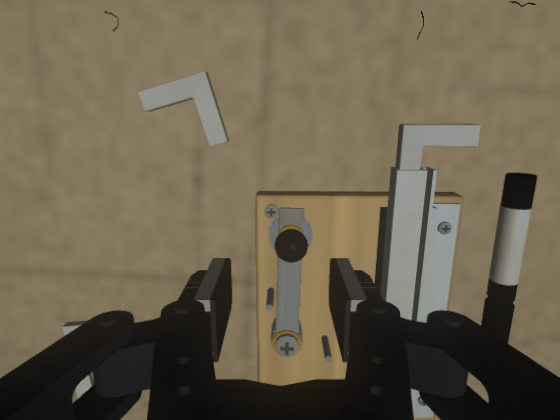

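Request:
apply_moves --targets "0 0 0 0 0.2 0 4; 0 0 0 0 0.2 0 4; 0 0 0 0 0.2 1 4; 0 0 0 0 0.2 2 4; 0 0 0 0 0.2 3 4"

```text
time: 4.6
tool_pos: [470.1, 63.6, 69.0]
tcp_rot: [-180.0, 0.0, 3.2]
ft_force: [-0.7, 0.2, 0.3]
finger_gap: 40.1
```

```bash
python3 -c "
from h import *
go([472.3,64,39],3)"
```

```text
t 4.6 pos [470.1  63.6  69. ] rot [-1.8e+02  5.0e-02  3.2e+00] F [-0.7  0.2  0.3] gap 40.1
turn [-0.      0.0008  0.0035] shift cm [ 0.23 -0.02  3.  ]
```

Request:
apply_moves --targets "0 0 0 0.15 0 1 4; 0 0 0 0.15 0 2 4; 0 0 0 0.15 0 2.8 4; 0 0 0 0.15 0 2.8 4; 0 0 0 0.15 0 2.8 4"

```text
time: 5.1
tool_pos: [471.9, 63.8, 42.1]
tcp_rot: [180.0, 0.0, 3.2]
ft_force: [0.7, -0.5, -0.2]
finger_gap: 40.0
```

Request:
apply_moves --targets "0 0 0 0 0 0 2.8; 0 0 0 0 0 0 2.4; 0 0 0 0 0 0 2; 0 0 0 0 0 0 1.6; 0 0 0 0 0 0 1.4" --force 40

```text
time: 5.6
tool_pos: [472.4, 63.8, 42.7]
tcp_rot: [-180.0, -0.0, 3.2]
ft_force: [0.6, 0.7, 3.1]
finger_gap: 15.0
```

```bash
python3 - <<'E'
from h import *
go([472.3,64,39],3)
s=sense(); im=snapshot('wrist'); cv2.imwrite('pics/w3.png',im[:,:,::-1])
print(sense()['ft_force'],sense()['tool_pos'])
E
```

```text
t 5.6 pos [472.4  63.8  42.7] rot [-1.80e+02 -5.00e-02  3.21e+00] F [0.6 0.7 3.1] gap 15.0
turn [-0.0001 -0.0008  0.0037] shift cm [-0.01 -0.02  0.37]
[0.48903579 0.61646449 2.30266773] [472.40487616  63.8136739   42.69280415]
```

View pics/w3.png

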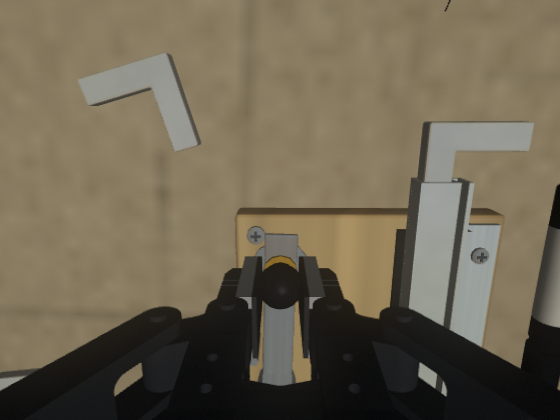

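```bash
python3 - <<'E'
from h import *
s=sense()
for z in (46,49,52): print(onz('wrist',[283,283],z,s))
print(onz('wrist',[200,280],49,s)[0],place_of('wrist','knob')[:2])
p,d=ray('wrist',[283,283],s); D=np.linalg.norm(np.array([472,64,49])-p); print('expected diam px',374.6*18/D)
im=cv2.imread('pics/w3.png')[230:330,210:350]; cv2.imwrite('pics/w3c.png',cv2.resize(im,None,fx=5,fy=5,interpolation=cv2.INTER_CUBIC))
E
```

```text
[472.89723102  63.32188113  46.        ]
[472.78251112  64.78679627  49.        ]
[472.66779123  66.25171141  52.        ]
469.6957417436867 [{'at': [283.4, 279.5], 'confidence': 0.94}]
expected diam px 44.52209048714326
```

View pics/w3c.png

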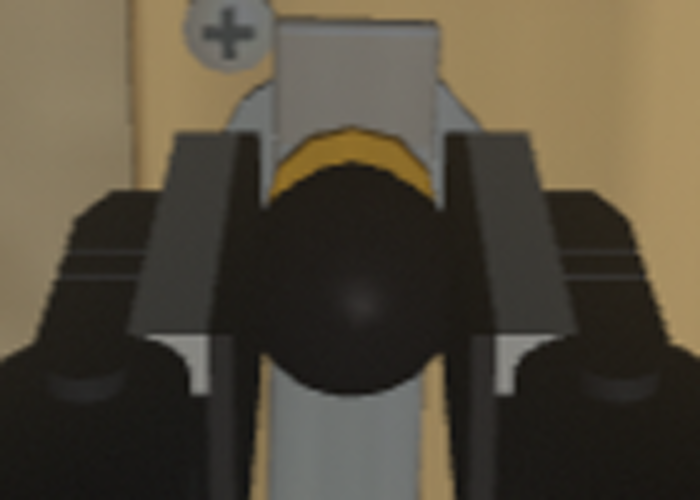

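Request:
apply_moves --targets "0 0 0 0 0 0 2.6; 0 0 0 0 0 0 2.6; 0 0 0 0 0 0.25 2.6; 0 0 0 0 0 0.5 2.6; 0 0 0 0 0 0.5 2.6"

```text
time: 6.2
tool_pos: [471.5, 63.7, 36.6]
tcp_rot: [180.0, 0.1, 3.2]
ft_force: [-0.2, 0.4, -0.5]
finger_gap: 26.0
```

Request:
apply_moves --targets "0 0 0 0 0 0 2.2; 0 0 0 0 0 0 1.8; 0 0 0 0 0 0 1.4; 0 0 0 0 0 0 1.4; 0 0 0 0 0 0 1.4" --force 40

```text
time: 6.7
tool_pos: [472.3, 63.8, 37.5]
tcp_rot: [-180.0, -0.0, 3.2]
ft_force: [1.7, 0.6, 0.3]
finger_gap: 15.3
```

```bash
python3 -c "
from h import *
go([472.3,64,39],3)"
```

```text
t 6.7 pos [472.3  63.8  37.5] rot [-1.80e+02 -3.00e-02  3.21e+00] F [1.7 0.6 0.3] gap 15.3
turn [-0.     -0.0005  0.0037] shift cm [ 0.   -0.02 -0.15]
```

Request:
apply_moves --targets "0 0 0 0 0 -0.15 1.4; 0 0 0 0 0 -0.3 1.4; 0 0 0 0 0 -0.45 1.4; 0 0 0 0 0 -0.6 1.4; 0 0 0 0 0 -0.6 1.4"

```text
time: 7.2
tool_pos: [470.8, 62.7, 41.5]
tcp_rot: [179.9, 0.1, 3.2]
ft_force: [7.1, -5.2, -18.2]
finger_gap: 15.3
```

```bash
python3 - <<'E'
from h import *
go([472.3,64,39],3)
s=sense(); im=snapshot('wrist'); cv2.imwrite('pics/w4.png',im[:,:,::-1]); print(place_of('wrist','knob')[:1])
s=sense();print(s['ft_force'],s['finger_gap'],s['tool_pos'])
E
```

```text
t 7.2 pos [470.8  62.7  41.5] rot [1.799e+02 1.300e-01 3.210e+00] F [  7.1  -5.2 -18.2] gap 15.3
turn [0.0017 0.0023 0.0037] shift cm [ 0.16 -0.12  0.25]
[{'at': [287.0, 282.3], 'confidence': 0.7}]
[  7.50667686  -5.47730906 -17.42607201] 14.543886160584709 [470.76219683  62.71309094  41.36510939]
```

Request:
apply_moves --targets "0 0 0 0 0 0 1; 0 0 0 0 0 0 1; 0 0 0 0 0 0 1; 0 0 0 0 0 0 1; 0 0 0 0 0 0 1" --force 80

```text
time: 7.8
tool_pos: [470.7, 62.8, 41.2]
tcp_rot: [179.9, 0.1, 3.2]
ft_force: [7.1, -4.4, -18.2]
finger_gap: 13.3
```

```bash
python3 - <<'E'
from h import *
go([472.3,64,39],3)
s=sense(); im=snapshot('wrist'); cv2.imwrite('pics/w5.png',im[:,:,::-1]); print(place_of('wrist','knob')[:1])
im=im[230:330,210:350,::-1]; cv2.imwrite('pics/w5c.png',cv2.resize(im,None,fx=5,fy=5,interpolation=cv2.INTER_CUBIC))
E
```

```text
t 7.8 pos [470.7  62.8  41.2] rot [1.7992e+02 1.4000e-01 3.2000e+00] F [  7.1  -4.4 -18.2] gap 13.3
turn [0.0014 0.0025 0.0035] shift cm [ 0.16 -0.11  0.22]
[{'at': [287.9, 283.3], 'confidence': 0.64}]
```

View pics/w5c.png

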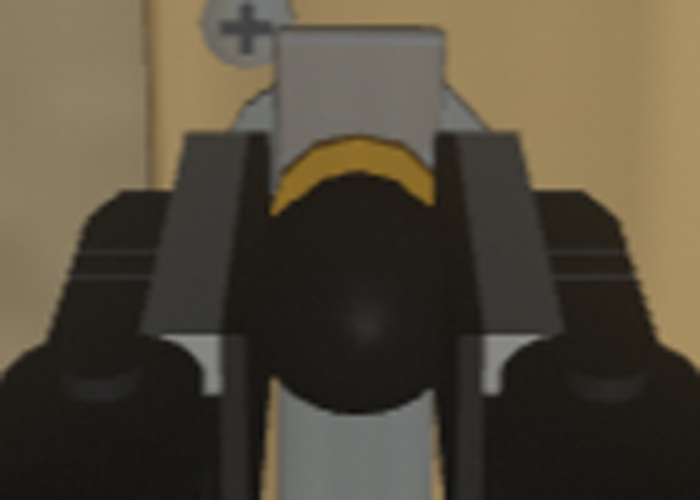

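Request:
apply_moves --targets "0 0 0.06 0.42 0.013 -0.04 1; 0 0 0.12 0.838 0.05 -0.08 1; 0 0 0.18 1.253 0.113 -0.12 1; 0 0 0.24 1.664 0.201 -0.12 1; 0 0 0.3 2.069 0.313 -0.12 1"

```text
time: 8.4
tool_pos: [489.8, 61.1, 41.4]
tcp_rot: [179.8, 0.3, -14.1]
ft_force: [1.8, -3.5, -17.9]
finger_gap: 13.4
```

Request:
apply_moves --targets "0 0 0.06 0.42 0.013 0 1; 0 0 0.12 0.838 0.05 0 1; 0 0 0.18 1.253 0.113 0 1; 0 0 0.24 1.664 0.201 0 1; 0 0 0.3 2.069 0.313 0 1"

```text
time: 8.9
tool_pos: [509.1, 53.5, 41.4]
tcp_rot: [179.8, 0.3, -31.3]
ft_force: [1.3, -0.9, -17.5]
finger_gap: 13.3
```

```bash
python3 - <<'E'
from h import *
go([472.3,64,39],3)
s=sense(); im=snapshot('wrist'); cv2.imwrite('pics/w6.png',im[:,:,::-1]); print(place_of('wrist','knob')[:1])
E
```

```text
t 8.9 pos [509.1  53.5  41.4] rot [179.78   0.31 -31.28] F [  1.3  -0.9 -17.5] gap 13.3
turn [ 0.0021  0.0063 -0.5983] shift cm [-3.69  1.01  0.26]
[{'at': [287.4, 280.0], 'confidence': 0.58}]
```

View pics/w6.png

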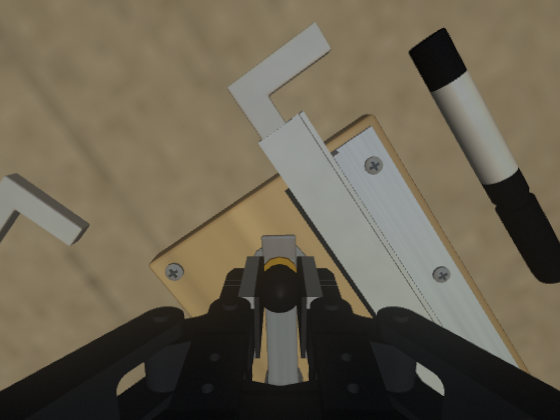

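Request:
apply_moves --targets "0 0 0 0 0 -0.1 1; 0 0 0.03 0.21 0.003 -0.2 1; 0 0 0.06 0.42 0.013 -0.2 1; 0 0 0.09 0.629 0.028 -0.2 1; 0 0 0.12 0.838 0.05 -0.2 1"

```text
time: 9.5
tool_pos: [515.6, 48.3, 43.6]
tcp_rot: [179.7, 0.3, -38.0]
ft_force: [-2.1, -5.5, -23.3]
finger_gap: 13.2
```

Request:
apply_moves --targets "0 0 0.05 0.35 0.009 0 1; 0 0 0.1 0.699 0.035 0 1; 0 0 0.15 1.046 0.079 0 1; 0 0 0.2 1.391 0.14 0 1; 0 0 0.25 1.732 0.218 0 1"

```text
time: 10.0
tool_pos: [528.0, 36.4, 43.6]
tcp_rot: [179.7, 0.2, -52.4]
ft_force: [-1.9, -2.6, -20.8]
finger_gap: 13.2
```

Request:
apply_moves --targets "0 0 0.05 0.35 0.009 0 1; 0 0 0.1 0.699 0.035 0 1; 0 0 0.15 1.046 0.079 0 1; 0 0 0.2 1.391 0.14 0 1; 0 0 0.25 1.732 0.218 0 1"

```text
time: 10.5
tool_pos: [537.0, 21.7, 43.7]
tcp_rot: [179.7, 0.2, -66.7]
ft_force: [-1.5, -2.2, -21.4]
finger_gap: 13.2
```

Request:
apply_moves --targets "0 0 0.05 0.35 0.009 0 1; 0 0 0.1 0.699 0.035 0 1; 0 0 0.15 1.046 0.079 0 1; 0 0 0.2 1.391 0.14 0 1; 0 0 0.25 1.732 0.218 0 1"

```text
time: 11.0
tool_pos: [542.1, 5.2, 43.8]
tcp_rot: [179.7, 0.1, -81.0]
ft_force: [-1.1, -0.0, -20.5]
finger_gap: 13.3
```

Request:
apply_moves --targets "0 0 0.02 0.14 0.001 0 1; 0 0 0.04 0.28 0.006 0 1; 0 0 0.06 0.42 0.013 0 1; 0 0 0.08 0.559 0.022 0 1; 0 0 0.08 0.559 0.022 0 1"

```text
time: 11.5
tool_pos: [542.7, -0.5, 44.3]
tcp_rot: [179.6, 0.1, -85.6]
ft_force: [-6.5, -0.9, -23.4]
finger_gap: 13.2
```

Request:
apply_moves --targets "0 0 0.01 0.07 0 0 1; 0 0 0.02 0.14 0 0 1; 0 0 0.02 0.21 0 0 1; 0 0 0.02 0.28 0 0 1; 0 0 0.02 0.28 0 0 1"

```text
time: 12.0
tool_pos: [542.9, -2.8, 44.3]
tcp_rot: [179.6, 0.1, -86.7]
ft_force: [-6.4, 0.7, -24.4]
finger_gap: 13.1
```

```bash
python3 - <<'E'
from h import *
go([542.7,-3,39],-86.6)
s=sense(); im=snapshot('wrist'); cv2.imwrite('pics/w7.png',im[:,:,::-1])
E
```

```text
t 12.0 pos [542.9  -2.8  44.3] rot [ 1.7965e+02  9.0000e-02 -8.6690e+01] F [ -6.4   0.7 -24.4] gap 13.1
turn [ 0.0061  0.0015 -0.0015] shift cm [0.02 0.02 0.53]
```

View pics/w7.png

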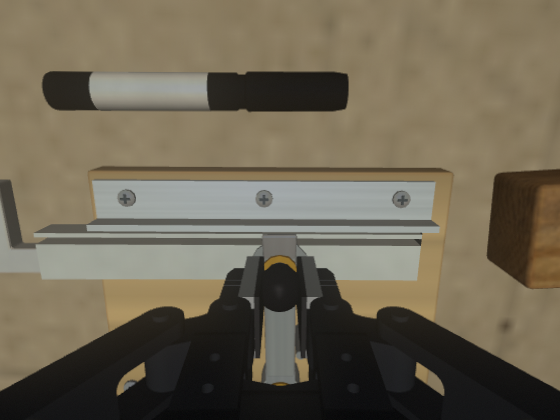

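Request:
apply_moves --targets "0 0 0.005 0.05 0 0 1; 0 0 0.01 0.1 0 0 1; 0 0 0.015 0.15 0 0 1; 0 0 0.02 0.2 0 0 1; 0 0 0.02 0.2 0 0 1"

```text
time: 12.55
tool_pos: [543.0, -4.2, 44.2]
tcp_rot: [179.6, 0.1, -87.8]
ft_force: [-6.5, 3.8, -23.5]
finger_gap: 13.7
```

Request:
apply_moves --targets "0 0 0 0.05 0 0 1; 0 0 0 0.1 0 0 1; 0 0 0 0.15 0 0 1; 0 0 0 0.2 0 0 1; 0 0 0 0.2 0 0 1"

```text
time: 13.05
tool_pos: [543.0, -4.9, 44.2]
tcp_rot: [179.6, 0.2, -87.8]
ft_force: [-6.6, 10.4, -22.7]
finger_gap: 13.0
```

Request:
apply_moves --targets "0 0 0 0 0 0.08 1; 0 0 0 0 0 0.16 1; 0 0 0 0 0 0.24 1; 0 0 0 0 0 0.32 1; 0 0 0 0 0 0.4 1"

```text
time: 13.55
tool_pos: [544.1, -4.9, 41.2]
tcp_rot: [179.8, 0.2, -87.8]
ft_force: [-5.2, 10.9, -18.4]
finger_gap: 13.3
```

Request:
apply_moves --targets "0 0 0 0 0 0.04 1; 0 0 0 0 0 0.08 1; 0 0 0 0 0 0.12 1; 0 0 0 0 0 0.16 1; 0 0 0 0 0 0.2 1"

```text
time: 14.05
tool_pos: [544.4, -4.9, 40.6]
tcp_rot: [179.8, 0.2, -87.8]
ft_force: [-12.1, 10.3, -4.2]
finger_gap: 13.5
```

Request:
apply_moves --targets "0 0 0 0 -0.05 0.04 1; 0 0 0 0 -0.1 0.04 1; 0 0 0 0 -0.1 0.04 1; 0 0 0 0 -0.1 0.04 1; 0 0 0 0 -0.1 0.04 1"

```text
time: 14.55
tool_pos: [544.5, -4.9, 40.5]
tcp_rot: [179.7, 0.2, -87.8]
ft_force: [-18.4, 10.7, -0.3]
finger_gap: 13.5
```

Request:
apply_moves --targets "0 0 0 0 0.05 0 1; 0 0 0 0 0.1 0 1; 0 0 0 0 0.15 0 1; 0 0 0 0 0.2 0 1; 0 0 0 0 0.25 0 1"

```text
time: 15.05
tool_pos: [544.3, -5.0, 40.8]
tcp_rot: [180.0, 0.2, -87.8]
ft_force: [-5.1, 10.9, -10.9]
finger_gap: 13.5
```

Request:
apply_moves --targets "0 0 0 0 0 0 1.5; 0 0 0 0 0 0 1.8; 0 0 0 0 0 0 2.2; 0 0 0 0 0 0 2.6; 0 0 0 0 0 0 3" --force 40

```text
time: 15.55
tool_pos: [547.1, -8.0, 42.5]
tcp_rot: [-179.7, -0.1, -87.9]
ft_force: [0.3, 0.7, 0.9]
finger_gap: 29.9
```

```bash
python3 - <<'E'
from h import *
go([542.7,-3,150],-86.6)
E
```

```text
t 15.55 pos [547.1  -8.   42.5] rot [-1.7972e+02 -5.0000e-02 -8.7880e+01] F [0.3 0.7 0.9] gap 29.9
turn [-0.0049 -0.001  -0.0224] shift cm [ -0.51   0.36 -10.75]
```

Request:
apply_moves --targets "0 0 0 -0.15 0.1 -1 3; 0 0 0 -0.25 0.2 -2.5 3; 0 0 0 -0.25 0.2 -4 3; 0 0 0 -0.25 0.2 -5.5 2; 0 0 0 -0.25 0.2 -7 1"

```text
time: 16.05
tool_pos: [543.1, -5.3, 112.2]
tcp_rot: [-179.9, -0.0, -87.9]
ft_force: [-0.2, 0.9, -0.3]
finger_gap: 10.1
```

Request:
apply_moves --targets "0 0 -0.13 -3.3 0.1 0 0; 0 0 -0.26 -6.6 0.2 0 0; 0 0 -0.39 -9.9 0.3 0 0; 0 0 -0.52 -13.2 0.4 0 0; 0 0 -0.65 -16.5 0.5 0 0"

```text
time: 16.55
tool_pos: [531.7, 160.8, 111.4]
tcp_rot: [-179.9, -0.0, -50.4]
ft_force: [0.5, 0.0, 0.4]
finger_gap: -0.1
```

Request:
apply_moves --targets "0 0 -0.13 0 0 0 0; 0 0 -0.26 0 0 0 0; 0 0 -0.39 0 0 0 0; 0 0 -0.52 0 0 0 0; 0 0 -0.65 0 0 0 0"

```text
time: 17.05
tool_pos: [531.8, 159.6, 111.2]
tcp_rot: [-180.0, -0.0, -13.1]
ft_force: [-0.4, -0.6, -0.4]
finger_gap: -0.1
```

Request:
apply_moves --targets "0 0 -0.1 0 0 0 0; 0 0 -0.2 0 0 0 0; 0 0 -0.28 0 0 0 0; 0 0 -0.28 0 0 0 0; 0 0 -0.28 0 0 0 0"

```text
time: 17.55
tool_pos: [531.8, 159.6, 110.8]
tcp_rot: [-180.0, -0.0, 2.5]
ft_force: [0.2, -0.0, 0.3]
finger_gap: 0.2
```

```bash
python3 - <<'E'
from h import *
go([534,158,14],2.5)
s=sense(); im=snapshot('wrist'); cv2.imwrite('pics/w8.png',im[:,:,::-1])
for q,z in [('pivot',40),('knob',52),('key_heel',23.5),('profile_end',23.5)]:
    for d in place_of('wrist',q)[:2]: print(q,round(d['confidence'],2),np.round(d['at'],1),np.round(onz('wrist',d['at'],z,s),1))
E
```

```text
t 17.55 pos [531.8 159.6 110.8] rot [-1.7999e+02 -4.0000e-02  2.5000e+00] F [ 0.2 -0.   0.3] gap 0.2
turn [-0.0001 -0.0006 -0.0001] shift cm [0.21 0.17 9.68]
profile_end 0.51 [288.7 306.5] [551.1 111.3  23.5]
```

View pics/w8.png

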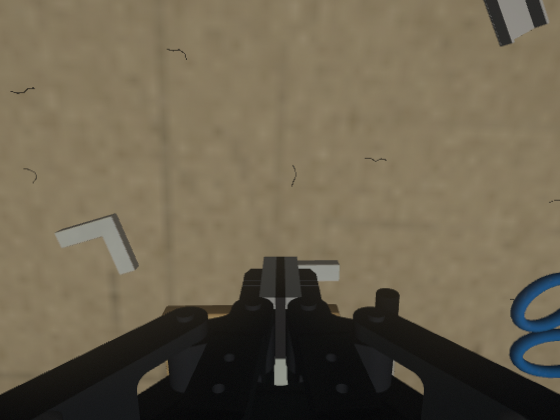

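The fingers are closed and stand just beyond the key. The key's cross leg shows right of them, its outer edge at row ~261 and its end at col ~340.

```bash
python3 - <<'E'
from h import *
s=sense()
print('outer edge',onz('wrist',[261,320],28,s),onz('wrist',[261,320],19,s),'end',onz('wrist',[268,340],28,s))
E
```

```text
outer edge [557.79456235 133.75937162  28.        ] [559.00889596 130.02429793  19.        ] end [571.06215379 129.49645007  28.        ]
```

Request:
apply_moves --targets "0 0 0 0.2 0.1 2 0; 0 0 0 0.2 0.1 4 0; 0 0 0 0.2 0.1 6 0; 0 0 0 0.2 0.1 8 0; 0 0 0 0.2 0.1 9.6 0"

```text
time: 18.3
tool_pos: [533.0, 158.5, 12.8]
tcp_rot: [180.0, 0.1, 2.6]
ft_force: [0.3, 0.3, -0.3]
finger_gap: 0.0
```

Request:
apply_moves --targets "0 0 0 0 0.3 0 0; 0 0 0 0 0.6 0 0; 0 0 0 0 0.9 0 0; 0 0 0 0 1.2 0 0; 0 0 0 0 1.4 0 0"

```text
time: 18.8
tool_pos: [535.0, 144.4, 15.1]
tcp_rot: [-180.0, -0.1, 2.6]
ft_force: [-1.3, -0.5, -1.5]
finger_gap: -0.1
```

Request:
apply_moves --targets "0 0 0 0 0.1 0 0; 0 0 0 0 0.2 0 0; 0 0 0 0 0.3 0 0; 0 0 0 0 0.4 0 0; 0 0 0 0 0.5 0 0"

```text
time: 19.3
tool_pos: [534.4, 140.2, 14.1]
tcp_rot: [-179.9, -0.0, 2.6]
ft_force: [0.3, 4.5, 0.1]
finger_gap: -0.2
```

Request:
apply_moves --targets "0 0 0 0 0.1 0 0; 0 0 0 0 0.2 0 0; 0 0 0 0 0.3 0 0; 0 0 0 0 0.4 0 0; 0 0 0 0 0.5 0 0"

```text
time: 19.8
tool_pos: [534.6, 135.3, 14.1]
tcp_rot: [-179.9, -0.0, 2.7]
ft_force: [-0.2, 5.0, 0.0]
finger_gap: 0.2
```

Request:
apply_moves --targets "0 0 0 0 0.05 0 0; 0 0 0 0 0.1 0 0; 0 0 0 0 0.15 0 0; 0 0 0 0 0.2 0 0; 0 0 0 0 0.25 0 0"

```text
time: 20.3
tool_pos: [534.7, 132.6, 14.1]
tcp_rot: [-180.0, -0.0, 2.6]
ft_force: [0.5, 5.0, -0.3]
finger_gap: 0.0
```

Request:
apply_moves --targets "0 0 0 0 0.03 0 0; 0 0 0 0 0.06 0 0; 0 0 0 0 0.09 0 0; 0 0 0 0 0.12 0 0; 0 0 0 0 0.12 0 0"

```text
time: 20.8
tool_pos: [534.8, 131.3, 14.1]
tcp_rot: [-180.0, -0.0, 2.6]
ft_force: [0.7, 4.6, 0.2]
finger_gap: -0.2
```

Request:
apply_moves --targets "0 0 0 0 0.03 0 0; 0 0 0 0 0.06 0 0; 0 0 0 0 0.09 0 0; 0 0 0 0 0.1 0 0; 0 0 0 0 0.1 0 0"

```text
time: 21.3
tool_pos: [534.9, 130.1, 14.1]
tcp_rot: [-180.0, -0.0, 2.6]
ft_force: [-0.7, 5.2, 0.1]
finger_gap: -0.1
```

Request:
apply_moves --targets "0 0 0 0 0.03 0 0; 0 0 0 0 0.06 0 0; 0 0 0 0 0.09 0 0; 0 0 0 0 0.1 0 0; 0 0 0 0 0.1 0 0"

```text
time: 21.8
tool_pos: [534.9, 129.0, 14.1]
tcp_rot: [-180.0, -0.0, 2.6]
ft_force: [-1.6, 5.4, -0.3]
finger_gap: -0.2
```

Request:
apply_moves --targets "0 0 0 0 0.03 0 0; 0 0 0 0 0.06 0 0; 0 0 0 0 0.09 0 0; 0 0 0 0 0.1 0 0; 0 0 0 0 0.1 0 0"

```text
time: 22.3
tool_pos: [534.9, 128.6, 14.1]
tcp_rot: [-179.9, -0.0, 2.6]
ft_force: [-0.4, 8.7, -0.5]
finger_gap: 0.5
```

Request:
apply_moves --targets "0 0 0 0 0.015 0 0; 0 0 0 0 0.03 0 0; 0 0 0 0 0.045 0 0; 0 0 0 0 0.045 0 0; 0 0 0 0 0.045 0 0"

```text
time: 22.8
tool_pos: [534.9, 128.6, 14.2]
tcp_rot: [-179.9, -0.0, 2.6]
ft_force: [-0.6, 9.4, 0.5]
finger_gap: -0.0
```

Request:
apply_moves --targets "0 0 0 0 0.02 0 0; 0 0 0 0 0.04 0 0; 0 0 0 0 0.04 0 0; 0 0 0 0 0.04 0 0; 0 0 0 0 0.04 0 0"

```text
time: 23.3
tool_pos: [534.9, 128.5, 14.2]
tcp_rot: [-179.9, -0.0, 2.6]
ft_force: [0.4, 12.4, -0.9]
finger_gap: -0.0
```

Request:
apply_moves --targets "0 0 0 0 0.015 0 0; 0 0 0 0 0.015 0 0; 0 0 0 0 0.015 0 0; 0 0 0 0 0.015 0 0; 0 0 0 0 0.015 0 0"

```text
time: 23.8
tool_pos: [534.9, 128.6, 14.2]
tcp_rot: [-179.9, -0.0, 2.7]
ft_force: [-0.2, 12.5, -0.1]
finger_gap: -0.2
```

Request:
apply_moves --targets "0 0 0 0 0 0 0; 0 0 0 0 0 0 0; 0 0 0 0 0 0 0; 0 0 0 0 0 0 0; 0 0 0 0 0 0 0"

```text
time: 24.3
tool_pos: [534.9, 128.6, 14.2]
tcp_rot: [-179.9, -0.0, 2.6]
ft_force: [-0.3, 13.1, -1.6]
finger_gap: -0.1
```

Request:
apply_moves --targets "0 0 0 0 -0.3 0 0; 0 0 0 0 -1 0 0; 0 0 0 0 -2 0 0; 0 0 0 0 -2.8 -2 0; 0 0 0 0 -2.8 -4 0"

```text
time: 24.8
tool_pos: [532.7, 155.8, 53.7]
tcp_rot: [180.0, 0.1, 2.7]
ft_force: [0.0, 0.7, 0.3]
finger_gap: -0.2
```

Request:
apply_moves --targets "0 0 0.13 0 0 -2 0; 0 0 0.26 0 0 -4 1; 0 0 0.39 0 0 -6 2; 0 0 0.52 0 0 -6 3; 0 0 0.65 0 0 -6 3"

```text
time: 25.3
tool_pos: [534.4, 155.3, 115.3]
tcp_rot: [-179.9, -0.1, -34.9]
ft_force: [-0.3, -0.4, -0.4]
finger_gap: 29.8
```

Request:
apply_moves --targets "0 0 0.13 0 0 0 3; 0 0 0.26 0 0 0 3; 0 0 0.39 0 0 0 3; 0 0 0.52 0 0 0 3; 0 0 0.65 0 0 0 3"

```text
time: 25.8
tool_pos: [533.6, 155.2, 114.0]
tcp_rot: [180.0, -0.0, -72.2]
ft_force: [0.1, 0.6, 0.3]
finger_gap: 29.9
```

```bash
python3 - <<'E'
from h import *
go([544.4,-4.9,112],-87.5)
E
```

```text
t 25.8 pos [533.6 155.2 114. ] rot [ 1.7998e+02 -3.0000e-02 -7.2160e+01] F [0.1 0.6 0.3] gap 29.9
turn [ 2.000e-04 -5.000e-04  2.678e-01] shift cm [15.57  3.88  0.21]
```

Request:
apply_moves --targets "0 0 0.1 3.5 0.9 0 3; 0 0 0.2 7 1.8 0 3; 0 0 0.26 10.5 2.7 0 3; 0 0 0.26 13.5 3.4 0 3; 0 0 0.26 15.6 3.9 0 3"

```text
time: 26.3
tool_pos: [545.3, -7.3, 114.2]
tcp_rot: [180.0, -0.1, -86.8]
ft_force: [0.3, -0.8, -0.4]
finger_gap: 29.8
```

Request:
apply_moves --targets "0 0 0 0 0 0 3.4; 0 0 0 0 0 0 3.4; 0 0 0 0 0 0 3.4; 0 0 0 0 0 0.5 3.4; 0 0 0 0 0 1 3.4"

```text
time: 26.8
tool_pos: [545.3, -4.6, 103.8]
tcp_rot: [-180.0, 0.0, -86.7]
ft_force: [-0.6, 0.1, -0.8]
finger_gap: 34.3
```

```bash
python3 - <<'E'
from h import *
go([544.4,-4.9,40],-87.5)
s=sense(); im=snapshot('wrist'); cv2.imwrite('pics/w9.png',im[:,:,::-1])
for q,z in [('pivot',40),('knob',52)]:
    for d in place_of('wrist',q)[:2]: print(q,round(d['confidence'],2),np.round(d['at'],1),np.round(onz('wrist',d['at'],z,s),1))
E
```

```text
t 26.8 pos [545.3  -4.6 103.8] rot [-179.99    0.    -86.67] F [-0.6  0.1 -0.8] gap 34.3
turn [-0.0002  0.      0.0144] shift cm [0.02 0.09 6.38]
pivot 0.85 [339.9 277.2] [472.3  -7.   40. ]
knob 0.59 [236.7 278.9] [544.6  -3.9  52. ]
```

View pics/w9.png

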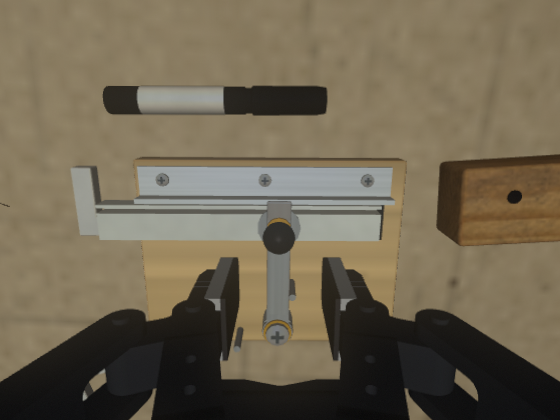

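The key is home: its cross leg (cols 75-97) butts the profile's end at col 97. The clip is square across the profile, with the knob at row 237, col 279. Now I'll re-grip it.

Request:
apply_moves --targets "0 0 0 0 0.08 1.6 3.4; 0 0 0 0 0.08 3.2 3.4; 0 0 0 0 0.08 4.8 3.4; 0 0 0 0 0.08 6.2 3.4; 0 0 0 0 0.08 6.2 3.4"

```text
time: 27.45
tool_pos: [542.6, -5.2, 39.7]
tcp_rot: [179.8, 0.0, -86.7]
ft_force: [-0.5, 0.7, -0.3]
finger_gap: 33.9
```

Request:
apply_moves --targets "0 0 0 0 0 0 2.6; 0 0 0 0 0 0 2.2; 0 0 0 0 0 0 1.6; 0 0 0 0 0 0 1; 0 0 0 0 0 0 1" --force 80

```text
time: 27.95
tool_pos: [545.3, -4.6, 43.6]
tcp_rot: [-179.9, 0.1, -86.7]
ft_force: [-2.6, 4.5, 4.2]
finger_gap: 13.0
```

Request:
apply_moves --targets "0 0 0 0 0 -0.15 1; 0 0 0 0 0 -0.3 1; 0 0 0 0 0 -0.45 1; 0 0 0 0 0 -0.6 1; 0 0 0 0 0 -0.6 1"

```text
time: 28.45
tool_pos: [544.0, -4.4, 46.8]
tcp_rot: [180.0, 0.1, -86.7]
ft_force: [5.8, 5.3, -16.4]
finger_gap: 13.0
```

Request:
apply_moves --targets "0 0 0 0 0 -0.1 1; 0 0 0 0 0 -0.2 1; 0 0 -0.03 -0.21 0.003 -0.2 1; 0 0 -0.06 -0.42 0.013 -0.2 1; 0 0 -0.09 -0.629 0.028 -0.2 1"

```text
time: 28.95
tool_pos: [543.0, 0.6, 48.2]
tcp_rot: [179.9, -0.0, -81.5]
ft_force: [6.3, -1.5, -19.6]
finger_gap: 13.2
```

Request:
apply_moves --targets "0 0 -0.05 -0.35 0.009 0 1; 0 0 -0.1 -0.699 0.035 0 1; 0 0 -0.15 -1.046 0.079 0 1; 0 0 -0.2 -1.391 0.14 0 1; 0 0 -0.25 -1.732 0.218 0 1"

```text
time: 29.45
tool_pos: [538.9, 17.4, 48.6]
tcp_rot: [180.0, -0.0, -67.2]
ft_force: [7.3, -0.8, -18.9]
finger_gap: 12.4
```

Request:
apply_moves --targets "0 0 -0.05 -0.35 0.009 0 1; 0 0 -0.1 -0.699 0.035 0 1; 0 0 -0.15 -1.046 0.079 0 1; 0 0 -0.2 -1.391 0.14 0 1; 0 0 -0.25 -1.732 0.218 0 1"

```text
time: 29.95
tool_pos: [530.5, 32.8, 48.8]
tcp_rot: [-180.0, -0.0, -52.8]
ft_force: [8.4, 1.0, -19.0]
finger_gap: 13.1
```

Request:
apply_moves --targets "0 0 -0.05 -0.35 0.009 0 1; 0 0 -0.1 -0.699 0.035 0 1; 0 0 -0.15 -1.046 0.079 0 1; 0 0 -0.2 -1.391 0.14 0 1; 0 0 -0.25 -1.732 0.218 0 1"

```text
time: 30.45
tool_pos: [518.6, 45.7, 49.0]
tcp_rot: [-179.9, -0.0, -38.5]
ft_force: [9.0, 2.3, -19.2]
finger_gap: 13.1
```

Request:
apply_moves --targets "0 0 -0.06 -0.42 0.013 0 1; 0 0 -0.12 -0.838 0.05 0 1; 0 0 -0.18 -1.253 0.113 0 1; 0 0 -0.24 -1.664 0.201 0 1; 0 0 -0.3 -2.069 0.313 0 1"

```text
time: 30.95
tool_pos: [500.4, 56.6, 49.1]
tcp_rot: [-179.9, -0.0, -21.3]
ft_force: [9.9, 5.2, -19.0]
finger_gap: 13.4
```

Request:
apply_moves --targets "0 0 -0.06 -0.42 0.013 0 1; 0 0 -0.12 -0.838 0.05 0 1; 0 0 -0.18 -1.253 0.113 0 1; 0 0 -0.24 -1.664 0.201 0 1; 0 0 -0.3 -2.069 0.313 0 1"

```text
time: 31.45
tool_pos: [479.7, 61.5, 49.0]
tcp_rot: [-179.9, -0.0, -4.1]
ft_force: [8.6, 5.5, -20.1]
finger_gap: 13.1
```

Request:
apply_moves --targets "0 0 0 0 0 0.2 1; 0 0 0 0 0 0.4 1; 0 0 0 0 0 0.6 1; 0 0 0 0 0 0.8 1; 0 0 0 0 0 0.8 1"

```text
time: 31.95
tool_pos: [479.9, 63.8, 42.2]
tcp_rot: [-179.7, -0.0, -4.2]
ft_force: [1.6, 19.3, -4.1]
finger_gap: 13.1
```

Request:
apply_moves --targets "0 0 0 0 -0.06 0.03 1; 0 0 0 0 -0.12 0.06 1; 0 0 0 0 -0.18 0.06 1; 0 0 0 0 -0.24 0.06 1; 0 0 0 0 -0.24 0.06 1"

```text
time: 32.45
tool_pos: [480.0, 64.2, 41.7]
tcp_rot: [-179.9, -0.0, -4.2]
ft_force: [1.6, 7.9, -4.9]
finger_gap: 13.3
```

Request:
apply_moves --targets "0 0 0 0 0 0 1.5; 0 0 0 0 0 0 2; 0 0 0 0 0 0 2.6; 0 0 0 0 0 0 3.2; 0 0 0 0 0 0 3.2" --force 40

```text
time: 32.95
tool_pos: [480.3, 62.5, 41.9]
tcp_rot: [180.0, -0.0, -4.3]
ft_force: [-0.1, 0.1, -0.4]
finger_gap: 31.3
```

Request:
apply_moves --targets "0 0 0 0 0 -1 3.2; 0 0 0 0 0 -3 3.2; 0 0 0 0 0 -6 3.2; 0 0 0 0 0 -9 3.2; 0 0 0 0 0 -12 3.2"

```text
time: 33.45
tool_pos: [479.9, 62.6, 163.5]
tcp_rot: [180.0, -0.0, -4.2]
ft_force: [0.7, -0.1, 0.4]
finger_gap: 32.0
```

```bash
python3 - <<'E'
from h import *
go([500,40,200],2)
s=sense(); im=snapshot('wrist'); cv2.imwrite('pics/w10.png',im[:,:,::-1])
for q,z in [('pivot',40),('knob',49),('key_heel',23.5),('profile_end',23.5),('profile',17)]:
    for d in place_of('wrist',q)[:2]: print(q,round(d['confidence'],2),np.round(d['at'],1),np.round(onz('wrist',d['at'],z,s),1))
E
```

```text
t 33.45 pos [479.9  62.6 163.5] rot [ 1.80e+02 -3.00e-02 -4.25e+00] F [ 0.7 -0.1  0.4] gap 32.0
turn [ 0.     -0.0006 -0.109 ] shift cm [ 2.18  2.11 -3.65]
pivot 0.9 [295.8 283.1] [476.3 -11.   40. ]
knob 0.85 [206.5 278.6] [478.4  63.6  49. ]
key_heel 0.97 [297.9 110.4] [333.3 -10.5  23.5]
key_heel 0.85 [119.3 356.1] [539.1 118.3  23.5]
profile_end 0.88 [308.1 113.2] [333.8 -20.   23.5]
profile_end 0.67 [138.4 353.1] [536.7 104.8  23.5]
profile 0.89 [244.2 364. ] [544.9  18.4  17. ]
```

View pics/w10.png

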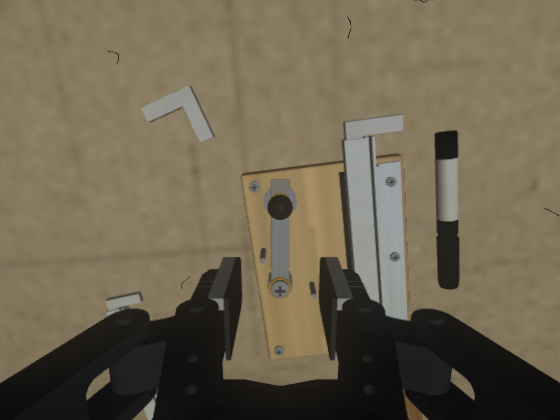

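The clip lies clear along the front, with the knob at (206,279). The key is home with its cross leg tight on the profile's end, and the profile lies against the fence. The bystanders have not moved, so I'm handing in.

```bash
python3 -c "
from bench import *
print(hand_in())"
```

```text
the job is handed in; nothing more can be done
None
```

I completed all three steps in order and handed the job in at about 33.5 s of the 72 s allowed. `hand_in()` reports no verdict.

- **Clip on:** I gripped the knob, lifted it about 5–8 mm and swung it round to the stop pin. I then lowered it slowly until the foot carried the spring load. At the pin the sideways force rose to about 10 N with almost no further movement. I had no direct reading of the force on the profile. The first grip was too high on the knob and the lift then squeezed the pads, so I re-gripped lower and raised the grip force to 80 N.
- **Key home:** It slid in under about 5 N and stopped at the end of its travel. I held 12.4–13.1 N for about 1 s at the last three readings. The tool stayed within 0.1 mm during the hold, so I saw no sign of the profile slipping.
- **Clip off:** I lifted it again, swung it back and let it down alongside the front of the board. By tool yaw and picture it stands about 0.1 rad from straight.

**Last picture:**
- The key's cross leg is tight on the profile's end.
- The profile lies against the fence. The networks put its origin within about 2 mm of the first measurement, which is about the calibration's accuracy.
- The spare key and marker look undisturbed. The pine block is mostly hidden in that view but looked untouched in the one before.
- The gripper is open and clear of everything.

**Disagreements:** The top and wrist cameras differed by about 4 mm in y and 1° in the jig's angle. I relied on the wrist view and on contact forces. While I was releasing the knob, the sideways force on the tool briefly reached 18–19 N; I eased it off before opening.

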